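Snap the herb bin shut and lock its seal

ROBOT

A 7-joint arm with a two-finger parallel gripper is mounted at the origin on the work surface. World frame = base frame: x ahead of the robot, y to its left, z up, the work surface at z = 0. Lengths are in mm, angles in rad, forces in N, time in s.
With the tool pointing down it reaches from about 425 to 825 mm from the base axis. Payload 3.6 kg.
Tool frame: the origin (TCP) lies on the mounting face of the last link; the fingertips stand 186 mm ahead of it and the grasp point (between the pads) lies 167 mm ahead of it; z points along the fingers, y is the line along which they close (so a half turn about z gives the same grasp; the last joint's range is limited). The gripper opens to 93 mm and grips with 3 to 60 N. Pads are 15 mm wide; open, the fingers measure 128 mm over their backs; the gripper's body (75 mm by 188 mm) begins 65 mm behind the grasp point.
Start: joints at [-1.127, 0.615, -0.013, 1.423, 0.008, 1.103, -0.04], TCP at [294.234, 579.571, 404.74] pointing down, gripper open.
Joint ranges: [-3.12, 3.12], [-0.3, 2.06], [-1.34, 1.32], [0.26, 2.42], [-1.36, 4.5], [0.01, 1.98], [-2.84, 2.84]. Speed limits (rad/s): [2.79, 2.79, 3.14, 3.14, 3.14, 3.14, 3.14].

INTERFACE

Orientations are given as a rotation vector (axis times angle).
In Python, from station import observe, eyes, ticket gives the robot as it stands. The module is installed in compiled form; this text tells all that it offers.
- The arm moves only by the shell command python3 -m jog 'ROWS' [FORCE]. ROWS is JSON, a list of rows, each a list of 7 numbers: the turn, a rotation vector about the tool's x, y, z in rad, then the shift along the tool's x, y, z in mm, then the opening, from 0 (shut) to 1 (fully open). A call has 1 to 8 rows; each row shifts and turns the commanded pose from where the row before left it, along the tool's axes as they then stand; what a row does not reach is not made up. A row lasts 1/8 s, in which the tool goes at most 62.5 mm and 10.7 degrees, less where a joint would pass 70% of its speed; a pose out of reach is approached as far as the arm can. A call is refused whole if a number of a shift passes 62.5 or a number of a turn 0.188, either way. A call with a gripper value outside its range is refused whole. The fingers move at their own pace and stop on an object; FORCE is the grip in N (left out, the last holds). Time passes only in rows, so rows that do not move let the fingers close. It gives the time, the measured TCP pose, the force, the opening and the grip force at its end, in the units of the state.
- observe(): the state, without advancing time (a new reading comes with each control period).
- eyes.camera(name): name is "scene" or "top" or "wrist"; returns the picture (420x560x3 uint8, red, green, blue); there is no depth.
- eyes.get_calibration(name): a dict with "fx", "fy", "cx", "cy" (pixels), "origin" and "orientation" of the camera in the world. Camera axes: x right, y up, looking along -z (the intrinsics and any distortion apply to the point x, -y, -z); pixel columns grow to the right and rows downward; lengths in mm; the calibration is good to about 2 mm. The wrist camera is an equidistant fisheye: a pixel r from the principal point sees the ray r / f radians off the axis. A picture is of the moment at which its call begins: read the wrist's pose just before it. get_calibration takes no time and is no camera call; for the wrist camera it gives the pose at the moment of the call.
- ticket.finish_job(): hands the job in; it is judged then, once.
The state is a dict: "t": time; "joint_positions": joint angles; "qvel": joint speeds; "joint_torque": joint torques, N m; "eef_pos": TCP position; "tool_rot": TCP orientation; "wrist_force": force on the tool from outside, world axes, zero at the start; "torque": the same for the moment, N m; "width": finger opening in mm; "grasp_force": force on a finger pad.
Only numpy, scipy, OpenCV 4.12 (cv2) and the standard library are available. Lean on these libraries where they do the work, as an engineer would, in place of code of your own. Each camera call takes 0.05 s, during which the arm holds its last target. There are 200 camera calls.

TASK

Close the rosebud bin: gently tip its open lid over until the spring takes it, and let it spring shut by itself with your hand off it. Then press the seal knob on the lid down until you feel it bottom out, and bed the seal by leaning on it with about 12 N for a good second, then take your hand away. The bin is brittle: never push on any part of it with more than 20 N, and leave the neighbouring jars where they stand.

Things in the scene. Friction and masses are not known exactly. Their poses are not given: they have to be found in the camera images.
- bin: Clear box-shaped herb bin with pink rosebuds inside, 124 (x) x 134 (y) x 110 mm high, on a 150 x 160 x 8 mm aluminium foot screwed to the counter. Origin: centre of the foot's underside on the counter; x points from the front of the bin to the hinge side, z up.
- lid_hinge (a point): Middle of the lid's hinge axis, 68 mm behind the bin's centre (bin +x), 114 mm above the counter. The axis runs along the bin's y.
- lid (a joint): Lid angle in rad: 0 shut, 1.95 fully open (its start), with a stop at each end. Over-centre spring: held open, it resists closing by about 0.45 Nm (3 to 5 N at the lip), ever less up to the snap point, somewhere in 1.1 to 1.3 rad (hidden: the lid's mass, 0.15 to 0.33 kg, differs); below that angle it springs shut by itself within a second.
- lid_lip (a point): Middle of the lid's free edge, half-way through its thickness. The lid, clear with a green rim: 140 mm from hinge axis to this edge, 136 wide, 8 thick; its rim strip here is 22 deep. Shut: top face 6 mm above the hinge axis, this point 2 mm above. Open: the outer face, with the knob, looks to bin +x and slightly down: push on it near the lip, towards bin -x.
- knob_top (a point): Centre of the flat top of the seal knob: white disc 36 mm across, 10 thick, on a red stem in the middle of the lid, 70 mm from the hinge axis. Lid shut: this point is 25 to 33 mm above the hinge axis. Pressed straight down it slides 4 to 8 mm further to a hard stop; how far is hidden and differs each time. It takes about 4 N to slide and stays where it is left.
- jar_olive_mid (a point): Loose glass jar of olive-green herb with a stopper, 72 mm across, 130 mm high, 0.4 kg; point at its centre half-way up. Leave alone.
- jar_orange_mid (a point): Loose glass jar with orange contents, 80 mm across, 115 mm high, 0.4 kg; point at its centre half-way up. Leave alone.
- jar_brown_mid (a point): Loose glass jar with brown contents, 68 mm across, 125 mm high, 0.4 kg; point at its centre half-way up. Leave alone.
Mind the look-alikes: they are no part of the job. There is more than one size of the bin; the job needs the larger.

How it is judged:
By the outcome, as a careful person would: the job done as asked, in the order asked, and still so for the second after the job is handed in, with the robot touching nothing.
It also fails if it takes over 56 s, if anything falls off the work surface, if the arm or the gripper's body presses on something with over 40 N, if the wrist force passes 120 N, or if a joint passes its speed limit or range.

## Working session

There is one attempt and no reset: what is moved stays moved. The work goes in short steps, Python scripts to look and compute and a shell command to move; the robot and the scene stay as the last step left them, time stands still between calls to the robot, and variables do not carry over. Pictures are saved under pics/ and viewed, at most 10 in all, crops included, and the job is handed in when it is done.

```bash
mkdir -p pics
python3 - <<'E'
from station import observe, eyes
import cv2,numpy as np
s=observe(); print({k:np.round(v,3) for k,v in s.items()})
for n in ("scene","top"):
    c=eyes.get_calibration(n); print(n,c)
    cv2.imwrite(f"pics/{n}0.png",eyes.camera(n)[:,:,::-1])
E
```

```text
{'t': np.float64(0.0), 'joint_positions': array([-1.127,  0.616, -0.013,  1.425,  0.008,  1.103, -0.04 ]), 'qvel': array([ 0.001,  0.001, -0.001, -0.   ,  0.   , -0.002,  0.001]), 'joint_torque': array([ 0.0000e+00, -4.5893e+01,  2.0900e-01, -1.6574e+01, -6.1000e-02,
        2.0000e-02,  0.0000e+00]), 'eef_pos': array([294.099, 579.3  , 403.589]), 'tool_rot': array([-0.731, -3.055,  0.004]), 'wrist_force': array([-0.443, -1.046,  0.171]), 'torque': array([ 0.019, -0.004,  0.008]), 'grasp_force': np.float64(0.0), 'width': np.float64(93.441)}
scene {'fx': 500.0962547830585, 'fy': 500.0962547830585, 'cx': 277.0385041834557, 'cy': 209.44519053021529, 'origin': array([1083.29746614,  301.51421525, 1100.17685536]), 'orientation': array([0.35952703, 0.54187677, 1.88156488])}
top {'fx': 475.6200427512932, 'fy': 475.6200427512932, 'cx': 288.8513969964163, 'cy': 219.86536782220102, 'origin': array([ 433.01032123,   80.97687155, 1311.92100887]), 'orientation': array([ 0.06304766, -0.05261244, -1.57792241])}
```

View pics/scene0.png

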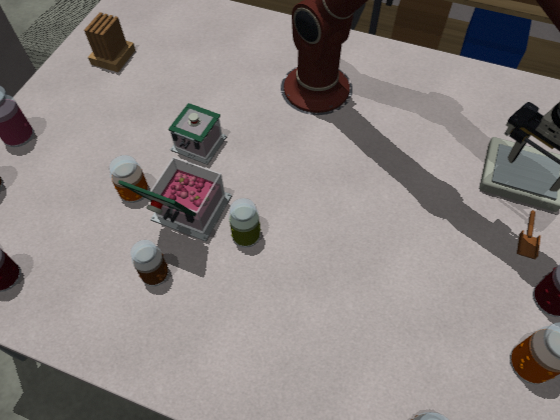

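View pics/top0.png

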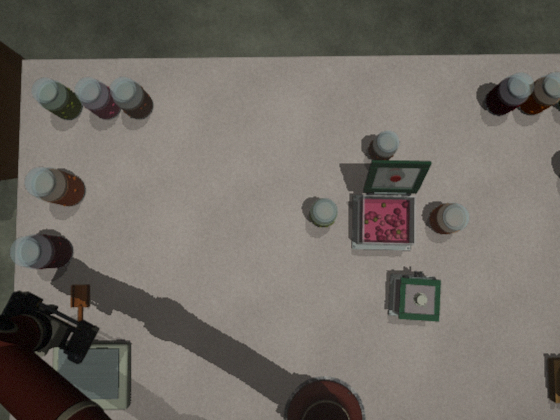

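The scene view shows the open bin (pink) around (188,195), with its green-rimmed lid edge-on at about (158,198). The small closed look-alike is at (197,130). Jars: orange (130,180), olive (245,222), brown (150,262). In the top view the bin is at (388,220), the lid at (397,178), and the brown, olive and orange jars at (385,145), (323,212) and (450,217). The hinge faces world +x.

```bash
cat > h.py <<'E'
import numpy as np, cv2
from scipy.spatial.transform import Rotation as R
from station import eyes
def ray(n,u,v,c=None):
    c=c or eyes.get_calibration(n)
    d=np.array([(u-c['cx'])/c['fx'],-(v-c['cy'])/c['fy'],-1.0])
    d=R.from_rotvec(c['orientation']).apply(d); return np.array(c['origin']),d/np.linalg.norm(d)
def plane(n,u,v,z):
    o,d=ray(n,u,v); return np.round(o+d*(z-o[2])/d[2],1)
def tri(a,b):
    (o1,d1),(o2,d2)=a,b
    s=np.linalg.lstsq(np.c_[d1,-d2],o2-o1,rcond=None)[0]
    p,q=o1+s[0]*d1,o2+s[1]*d2
    return np.round((p+q)/2,1),round(float(np.linalg.norm(p-q)),1)
E
python3 - <<'E'
from h import *
t=cv2.imread('pics/top0.png'); s=cv2.imread('pics/scene0.png')
a=cv2.resize(t[125:265,295:475],None,fx=4,fy=4,interpolation=cv2.INTER_CUBIC)
b=cv2.resize(s[145:290,105:270],None,fx=4,fy=4,interpolation=cv2.INTER_CUBIC)
cv2.imwrite('pics/tc.png',a); cv2.imwrite('pics/sc.png',b)
for n,i in(('top',t),('scene',s)):
    h=cv2.cvtColor(i,cv2.COLOR_BGR2HSV)
    for nm,lo,hi in(('green',(65,90,20),(95,255,200)),('pink',(160,90,60),(178,255,255))):
        m=cv2.inRange(h,lo,hi); cs,_=cv2.findContours(m,0,2)
        for c in cs:
            if cv2.contourArea(c)>60:
                print(n,nm,cv2.contourArea(c),cv2.boundingRect(c),np.round(cv2.minAreaRect(c)[0],1),cv2.approxPolyDP(cv2.convexHull(c),3,True)[:,0].tolist())
for nm,uv,z in(('olive',(323,212),125),('orange',(452,217),110),('brown',(385,145),120)): print(nm,plane('top',*uv,z))
E
```

```text
top green 136.0 (400, 313, 39, 8) [419.  316.6] [[438, 316], [432, 320], [403, 318], [400, 314]]
top green 293.5 (400, 278, 40, 36) [419.5 295.4] [[402, 278], [439, 281], [438, 313], [400, 312]]
top pink 1731.5 (364, 199, 45, 44) [386.  220.5] [[406, 200], [408, 242], [365, 241], [365, 199]]
scene green 250.5 (119, 181, 76, 35) [156.9 197. ] [[119, 181], [173, 200], [194, 215]]
scene green 1046.5 (169, 104, 51, 38) [193.9 121.7] [[188, 104], [219, 114], [201, 141], [169, 129]]
scene pink 1134.0 (162, 170, 51, 41) [187.  188.5] [[178, 170], [212, 182], [196, 210], [162, 195]]
olive [539.6   2.9 125. ]
orange [ 525.5 -324.   110. ]
brown [ 709.5 -157.   120. ]
```

View pics/tc.png

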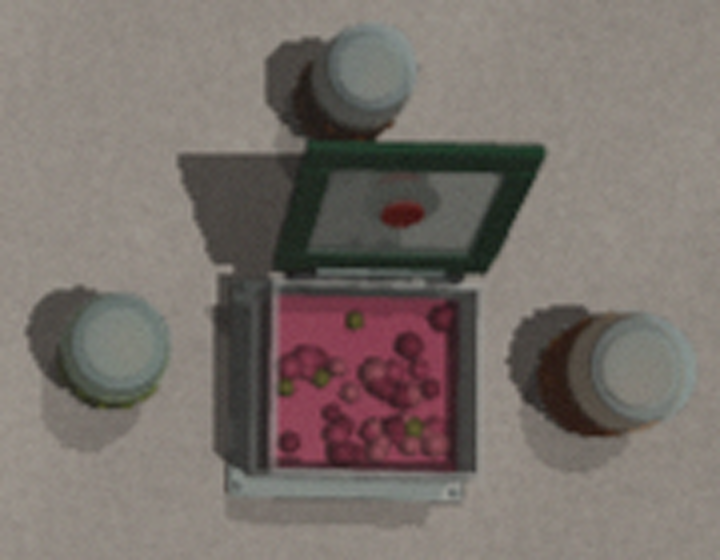

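View pics/sc.png

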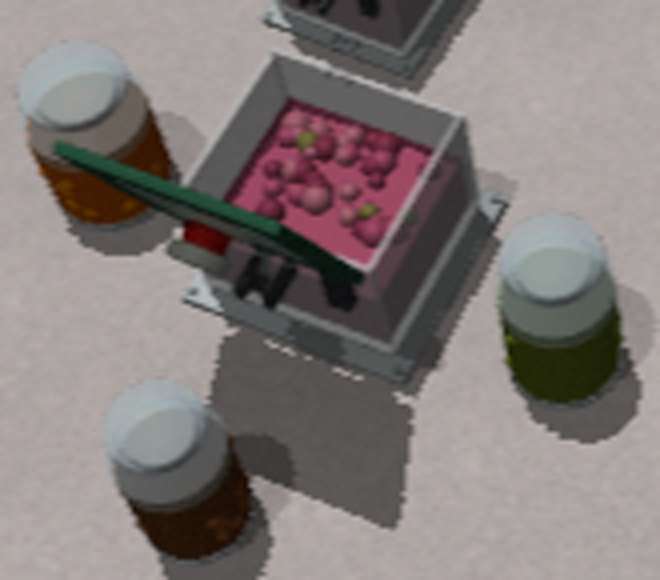

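The top crop shows the lip edge from (372.5,161) to (431.3,161.5), and the bin's rim corners at about (362.5,242.5), (413.8,242.5), (363,197.5) and (414.5,197.5). The scene crop shows the lip corners at (120,181.5) and (174.5,201), with the knob on the outer (+x) side.

Run:
```python
from h import *
A=tri(ray('top',372.5,161.2),ray('scene',174.5,201.5)); B=tri(ray('top',431.3,162),ray('scene',120,181.5))
print('lip',A,B,np.linalg.norm(A[0]-B[0]))
r=[plane('top',*p,110) for p in((362.5,242.5),(413.8,242.5),(414.5,197.5),(363,197.5))]
for p in r: print(p)
c=np.mean(r,0); print('bin c',c, 'dims',np.linalg.norm(r[0]-r[1]),np.linalg.norm(r[1]-r[2]))
# scene rim corners: front-left, front-right, back-right
for p in((105+275/4,145+55/4),(105+465/4,145+120/4),(105+368/4,145+268/4)): print('sc',plane('scene',*p,110))
d=A[0]-B[0]; yaw=np.arctan2(-d[0],d[1]); x=np.array([np.cos(yaw),np.sin(yaw),0]); print('yaw lip',yaw)
print('bin from lip', (A[0]+B[0])/2-120*x)
e=r[0]-r[1]; print('yaw rim',np.arctan2(-e[0],e[1]))
for nm,a,b in (('olive',(295+118/4,125+335/4),(105+555/4,145+250/4)),('orange',(295+652/4,125+365/4),(105+88/4,145+80/4)),('brown',(295+372/4,125+70/4),(105+158/4,145+425/4))):
    print(nm,tri(ray('top',*a),ray('scene',*b)))
```

```text
lip (array([ 644.6, -103.4,  237.5]), 1.8) (array([ 640.9, -236. ,  237. ]), 4.6) 132.65255368819703
[462.8 -96.7 110. ]
[ 461.8 -225.9  110. ]
[ 575.9 -230.7  110. ]
[ 577.  -100.2  110. ]
bin c [ 519.375 -163.375  110.   ] dims 129.20386991108276 114.2009194358784
sc [ 467.  -222.5  110. ]
sc [470.2 -91.1 110. ]
sc [586.7 -99.7 110. ]
yaw lip -0.027896230547505327
bin from lip [ 522.79668895 -166.35288649  237.25      ]
yaw rim -0.007739783528151965
olive (array([546.8,   0.8, 127.7]), 3.5)
orange (array([ 524.5, -333.2,  105.3]), 15.7)
brown (array([ 719. , -167. ,  104.9]), 1.8)
```

```bash
python3 -m jog '[[0,0,-0.145,0,0,-10,0],[0,0,-0.145,0,0,-10,0],[0,0,-0.145,0,0,-10,0],[0,0,0,-33,-49,0,0],[0,0,0,-33,-49,0,0],[0,0,0,-33,-49,0,0],[0,0,0,-33,-49,0,0],[0,0,0,-33,-49,0,0]]' 20
python3 -m jog '[[0,0,0,-33,-49,0,0],[0,0,0,-33,-49,0,0],[0,0,0,-33,-49,0,0],[0,0,0,-33,-49,0,0],[0,0,0,-33,-49,0,0],[0,0,0,-33,-49,0,0],[0,0,0,-33,-49,0,0],[0,0,0,-20,-30,0,0]]'
```

```text
t: 1.1
eef_pos: [451.3, 327.1, 434.4]
tool_rot: [-0.054, -3.141, 0.001]
wrist_force: [1.3, 0.3, -0.3]
width: 17.4
grasp_force: 0.0
t: 2.1
eef_pos: [689.3, -56.5, 433.6]
tool_rot: [-0.061, -3.14, 0.003]
wrist_force: [-0.3, 0.8, -0.3]
width: 0.3
grasp_force: 0.0
```

```bash
python3 -m jog '[[0,0,0,-4,-37,0,0],[0,0,0,-4,-37,0,0],[0,0,0,-4,-36,0,0],[0,0,0,0,0,11,0],[0,0,0,0,0,11,0],[0,0,0,0,0,0,0]]'
python3 - <<'E'
from h import *
t=eyes.camera('top')[:,:,::-1]; s=eyes.camera('scene')[:,:,::-1]
a=cv2.resize(t[110:260,320:480],None,fx=2.5,fy=2.5); b=cv2.resize(s[110:260,85:245],None,fx=2.5,fy=2.5)
cv2.imwrite('pics/m1.png',np.hstack([a,b]))
E
```

```text
t: 2.85
eef_pos: [696.6, -160.6, 410.8]
tool_rot: [-0.05, -3.138, -0.004]
wrist_force: [-0.3, 0.6, -0.9]
width: 0.5
grasp_force: 0.0
```

View pics/m1.png

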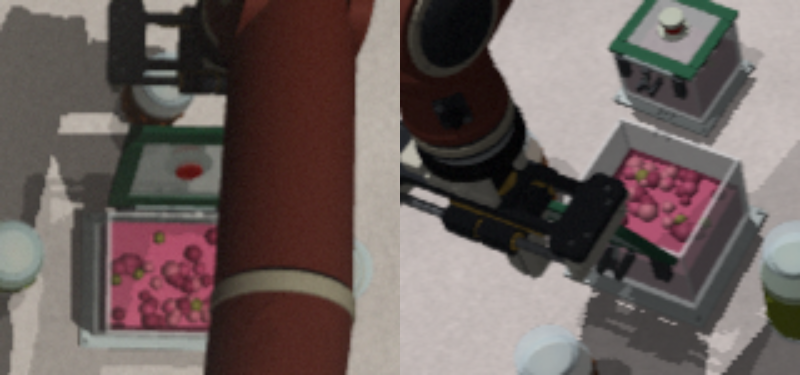

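The top half shows the hand behind the lid and the finger assembly above the brown jar. The scene half shows the hand on the lid's outer side, with clearance to the lip. I'll start the push slowly.

```bash
python3 -m jog '[[0,0,0,10,0,0,0],[0,0,0,8,0,0,0],[0,0,0,5,0,0,0],[0,0,0,3,0,0,0],[0,0,0,3,0,0,0],[0,0,0,3,0,0,0]]'
python3 -m jog '[[0,0,0,3,0,0,0],[0,0,0,3,0,0,0],[0,0,0,3,0,0,0]]'
python3 -m jog '[[0,0,0,3,0,0,0],[0,0,0,3,0,0,0],[0,0,0,3,0,0,0]]'
```

```text
t: 3.7
eef_pos: [664.6, -161.7, 412.7]
tool_rot: [-0.055, -3.141, -0.0]
wrist_force: [0.6, 0.7, 0.8]
width: 0.4
grasp_force: 0.0
t: 4.08
eef_pos: [656.4, -161.4, 413.1]
tool_rot: [0.054, 3.137, -0.001]
wrist_force: [4.7, -0.6, 0.3]
width: 0.3
grasp_force: 1.9
t: 4.45
eef_pos: [647.9, -161.0, 415.2]
tool_rot: [0.054, 3.133, -0.001]
wrist_force: [5.0, -0.4, 4.5]
width: 0.3
grasp_force: 2.6
```

```bash
python3 -m jog '[[0,0,0,3,0,0.5,0],[0,0,0,3,0,0.5,0],[0,0,0,3,0,0.5,0],[0,0,0,3,0,0,0]]'
python3 -m jog '[[0,0,0,3,0,0,0],[0,0,0,3,0,0,0],[0,0,0,3,0,0,0],[0,0,0,3,0,0,0]]'
python3 -m jog '[[0,0,0,3,0,0,0],[0,0,0,3,0,0,0],[0,0,0,3,0,0,0],[0,0,0,3,0,0,0]]'
```

```text
t: 4.95
eef_pos: [634.4, -160.7, 411.1]
tool_rot: [-0.055, -3.14, -0.0]
wrist_force: [3.0, 0.3, 2.6]
width: 0.1
grasp_force: 2.0
t: 5.45
eef_pos: [622.4, -160.3, 411.1]
tool_rot: [-0.055, -3.14, -0.0]
wrist_force: [2.8, -0.0, 2.5]
width: 0.3
grasp_force: 1.6
t: 5.95
eef_pos: [610.4, -159.9, 411.1]
tool_rot: [-0.055, -3.14, -0.0]
wrist_force: [2.2, 0.0, 1.9]
width: 0.5
grasp_force: 1.3
```

```bash
python3 -m jog '[[0,0,0,3,0,0,0],[0,0,0,3,0,0,0],[0,0,0,3,0,0,0],[0,0,0,3,0,0,0],[0,0,0,3,0,0,0],[0,0,0,3,0,0,0]]'
python3 -m jog '[[0,0,0,3,0,0,0],[0,0,0,3,0,0,0],[0,0,0,3,0,0,0],[0,0,0,3,0,0,0]]'
python3 -m jog '[[0,0,0,2,0,0,0],[0,0,0,2,0,0,0],[0,0,0,2,0,0,0]]'
```

```text
t: 6.7
eef_pos: [592.3, -159.3, 410.9]
tool_rot: [-0.055, -3.14, -0.0]
wrist_force: [1.7, 0.3, -0.7]
width: 0.6
grasp_force: 1.1
t: 7.2
eef_pos: [580.4, -158.8, 411.1]
tool_rot: [-0.055, -3.14, -0.0]
wrist_force: [2.6, 0.2, -0.1]
width: 0.3
grasp_force: 0.8
t: 7.58
eef_pos: [574.6, -158.6, 411.3]
tool_rot: [-0.054, -3.141, -0.0]
wrist_force: [0.7, 1.6, -0.2]
width: 0.7
grasp_force: 0.6
```

```bash
python3 -m jog '[[0,0,0,2,0,0,0],[0,0,0,2,0,0,0],[0,0,0,2,0,0,0]]'
python3 -m jog '[[0,0,0,2,0,0,0],[0,0,0,2,0,0,0],[0,0,0,2,0,0,0]]'
```

```text
t: 7.95
eef_pos: [568.5, -158.4, 411.2]
tool_rot: [-0.055, -3.141, 0.0]
wrist_force: [0.0, 0.6, -1.7]
width: 0.6
grasp_force: 0.4
t: 8.32
eef_pos: [562.5, -158.2, 411.2]
tool_rot: [-0.055, -3.141, 0.0]
wrist_force: [0.4, -0.8, -1.0]
width: 0.3
grasp_force: 0.3
```

```bash
python3 -m jog '[[0,0,0,2,0,0,0],[0,0,0,1,0,0,0],[0,0,0,1,0,0,0]]'
python3 -m jog '[[0,0,0,1,0,0,0],[0,0,0,0,0,0,0]]'
```

```text
t: 8.7
eef_pos: [558.6, -158.1, 411.3]
tool_rot: [-0.055, -3.141, 0.0]
wrist_force: [-1.1, 0.1, -0.3]
width: 0.8
grasp_force: 0.0
t: 8.95
eef_pos: [557.7, -158.0, 411.3]
tool_rot: [-0.055, -3.141, 0.0]
wrist_force: [-0.4, -0.3, -0.1]
width: 0.5
grasp_force: 0.0
```

```bash
python3 -m jog '[[0,0,0,-10,0,-10,0],[0,0,0,-20,0,-20,0],[0,0,0,-20,0,-20,0],[0,0,0,-20,0,-20,0],[0,0,0,0,0,0,0],[0,0,0,0,0,0,0]]'
python3 - <<'E'
from h import *
c=eyes.get_calibration('wrist'); print(c)
w=eyes.camera('wrist')[:,:,::-1]; s=eyes.camera('scene')[:,:,::-1]
cv2.imwrite('pics/w2.png',w);cv2.imwrite('pics/s2.png',s)
cv2.imwrite('pics/m2.png',np.hstack([cv2.resize(w,(400,300)),cv2.resize(s[110:260,85:285],(400,300))]))
E
```

```text
t: 9.7
eef_pos: [627.0, -160.5, 480.2]
tool_rot: [-0.055, -3.139, -0.0]
wrist_force: [-0.8, -0.1, -0.1]
width: 0.3
grasp_force: 0.0
{'fx': 325.19226210127806, 'fy': 325.19226210127806, 'cx': 273.3663650792701, 'cy': 205.57082589305318, 'origin': array([ 548.84502351, -159.21481351,  460.73167282]), 'orientation': array([-0.22096915, -0.21565673,  1.52511988])}
```

View pics/m2.png

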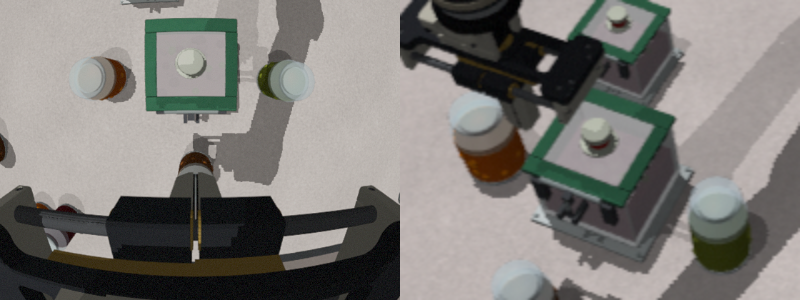

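The lid is shut and all the jars are in place. The knob is at about (266,87) in the wrist image and (183.5,174) in the scene image.

```bash
cat >> h.py <<'E'
def wray(u,v,c):
    x,y=u-c['cx'],v-c['cy']; r=np.hypot(x,y); th=r/c['fx']
    d=np.array([np.sin(th)*x/r,-np.sin(th)*y/r,-np.cos(th)])
    return np.array(c['origin']),R.from_rotvec(c['orientation']).apply(d)
E
python3 - <<'E'
from h import *
w=cv2.imread('pics/w2.png'); s=cv2.imread('pics/s2.png')
g=cv2.GaussianBlur(w,(3,3),0)[60:115,238:300]; g2=s[150:195,160:205]
ci=cv2.HoughCircles(cv2.cvtColor(g,6),cv2.HOUGH_GRADIENT,1,20,param1=80,param2=10,minRadius=13,maxRadius=24); print(ci+np.array([238,60,0]) if ci is not None else None)
c=eyes.get_calibration('wrist')
def show(u,v):
    o,d=wray(u,v,c)
    for z in(139,147): print(np.round(o+d*(z-o[2])/d[2],1))
    print(tri((o,d),ray('scene',183.8,173.5)))
if ci is not None: show(ci[0,0,0]+238,ci[0,0,1]+60)
show(266,88)
for u,v in((207,30),(330,30),(207,150),(330,150)):  # lid corners
    o,d=wray(u,v,c); print('lid',np.round(o+d*(120-o[2])/d[2],1))
E
```

```text
[[[264.5         88.5         20.10000038]]]
[ 522.4 -166.5  139. ]
[ 523.1 -166.3  147. ]
(array([ 520.8, -164.2,  143.9]), 5.9)
[ 522. -165.  139.]
[ 522.6 -164.9  147. ]
(array([ 520.9, -163.3,  144.9]), 4.6)
lid [ 452.9 -224.9  120. ]
lid [458.  -96.5 120. ]
lid [ 582.5 -230.5  120. ]
lid [ 587.3 -100.1  120. ]
```

```bash
python3 -m jog '[[0,0,0,35,-3,0,0],[0,0,0,35,-3,0,0],[0,0,0,35,-2,10,0],[0,0,0,0,0,35,0],[0,0,0,0,0,35,0],[0,0,0,0,0,35,0],[0,0,0,0,0,17,0],[0,0,0,0,0,0,0]]'
python3 -m jog '[[0,0,0,0,0,2,0],[0,0,0,0,0,2,0],[0,0,0,0,0,2,0],[0,0,0,0,0,0,0]]'
```

```text
t: 10.8
eef_pos: [521.4, -164.7, 347.7]
tool_rot: [-0.055, -3.137, -0.002]
wrist_force: [-0.1, 0.5, 1.3]
width: 0.4
grasp_force: 0.0
t: 11.3
eef_pos: [522.5, -164.8, 343.4]
tool_rot: [0.055, 3.141, -0.0]
wrist_force: [-0.0, -0.3, 0.1]
width: 0.4
grasp_force: 0.0
```

```bash
python3 -m jog '[[0,0,0,0,0,2,0],[0,0,0,0,0,2,0],[0,0,0,0,0,2,0],[0,0,0,0,0,1,0],[0,0,0,0,0,1,0]]'
python3 -m jog '[[0,0,0,0,0,1,0],[0,0,0,0,0,1,0],[0,0,0,0,0,1,0]]'
python3 -m jog '[[0,0,0,0,0,1,0],[0,0,0,0,0,1,0]]'
```

```text
t: 11.92
eef_pos: [522.5, -164.8, 335.2]
tool_rot: [-0.055, -3.141, 0.0]
wrist_force: [-0.5, 0.7, 0.5]
width: 0.3
grasp_force: 0.0
t: 12.3
eef_pos: [522.5, -164.8, 332.2]
tool_rot: [-0.055, -3.141, 0.0]
wrist_force: [0.2, 0.3, -0.6]
width: 0.2
grasp_force: 0.0
t: 12.55
eef_pos: [522.5, -164.8, 330.7]
tool_rot: [0.055, 3.141, -0.0]
wrist_force: [-1.4, -0.1, 4.1]
width: 0.4
grasp_force: 2.0
```

```bash
python3 -m jog '[[0,0,0,0,0,1,0],[0,0,0,0,0,1,0]]'
python3 -m jog '[[0,0,0,0,0,0.7,0],[0,0,0,0,0,0,0]]'
python3 -m jog '[[0,0,0,0,0,0.7,0],[0,0,0,0,0,0,0]]'
```

```text
t: 12.8
eef_pos: [522.5, -164.8, 328.4]
tool_rot: [0.055, 3.141, -0.0]
wrist_force: [-1.1, -0.0, 4.3]
width: 0.1
grasp_force: 2.0
t: 13.05
eef_pos: [522.5, -164.8, 327.5]
tool_rot: [0.055, 3.141, -0.0]
wrist_force: [-0.0, 0.6, 4.0]
width: 0.1
grasp_force: 1.6
t: 13.3
eef_pos: [522.5, -164.8, 326.8]
tool_rot: [0.054, 3.141, -0.0]
wrist_force: [0.3, -0.1, 3.2]
width: 0.3
grasp_force: 1.6
```

```bash
python3 -m jog '[[0,0,0,0,0,0.5,0],[0,0,0,0,0,0,0]]' | grep -E "eef|wrist"
```

```text
eef_pos: [522.5, -164.9, 326.3]
wrist_force: [-0.9, 0.2, 2.8]
```

```bash
python3 -m jog '[[0,0,0,0,0,0.5,0],[0,0,0,0,0,0,0]]' | grep -E "eef|wrist"
python3 -m jog '[[0,0,0,0,0,0.5,0],[0,0,0,0,0,0,0]]' | grep -E "eef|wrist"
```

```text
eef_pos: [522.5, -164.8, 325.8]
wrist_force: [-1.1, 0.4, 3.7]
eef_pos: [522.5, -164.8, 325.3]
wrist_force: [-2.0, -0.9, 3.2]
```

```bash
python3 -m jog '[[0,0,0,0,0,0.5,0],[0,0,0,0,0,0,0]]' | grep -E "eef|wrist"
```

```text
eef_pos: [522.5, -164.8, 325.3]
wrist_force: [-1.6, 0.9, 6.0]
```

```bash
python3 -m jog '[[0,0,0,0,0,0.5,0],[0,0,0,0,0,0,0]]' | grep -E "eef|wrist"
```

```text
eef_pos: [522.5, -164.8, 325.2]
wrist_force: [-1.6, 0.6, 8.5]
```

Bottomed out at TCP z = 325.2, with about 5 N per mm beyond that. I'll lean in to about 12 N.

```bash
python3 -m jog '[[0,0,0,0,0,0.4,0],[0,0,0,0,0,0.3,0],[0,0,0,0,0,0,0]]' | grep -E "eef|wrist"
```

```text
eef_pos: [522.5, -164.8, 325.2]
wrist_force: [-3.2, 1.1, 12.3]
```

```bash
python3 -m jog '[[0,0,0,0,0,0,0],[0,0,0,0,0,0,0]]' | grep -E "eef|wrist"
```

```text
eef_pos: [522.5, -164.8, 325.1]
wrist_force: [-2.5, 1.2, 12.5]
```

Holding at about 12.4 N for well over a second.

```bash
python3 -m jog '[[0,0,0,0,0,0,0],[0,0,0,0,0,0,0],[0,0,0,0,0,0,0],[0,0,0,0,0,0,0],[0,0,0,0,0,0,0],[0,0,0,0,0,0,0]]' | grep -E "eef|wrist"
python3 -m jog '[[0,0,0,0,0,0,0],[0,0,0,0,0,0,0],[0,0,0,0,0,0,0],[0,0,0,0,0,0,0],[0,0,0,0,0,0,0],[0,0,0,0,0,0,0]]' | grep -E "eef|wrist"
python3 -m jog '[[0,0,0,0,0,-2,0],[0,0,0,0,0,-4,0],[0,0,0,0,0,-15,0],[0,0,0,0,0,-30,0],[0,0,0,0,0,-40,0],[0,0,0,-30,0,-30,0],[0,0,0,-30,0,0,0],[0,0,0,-20,0,0,0]]'
python3 -m jog '[[0,0,0,0,0,0,0],[0,0,0,0,0,0,0]]'
python3 - <<'E'
from h import *
w=eyes.camera('wrist')[:,:,::-1]; s=eyes.camera('scene')[:,:,::-1]
cv2.imwrite('pics/m3.png',np.hstack([cv2.resize(w,(400,300)),cv2.resize(s[110:260,85:285],(400,300))]))
E
```

```text
eef_pos: [522.5, -164.8, 325.2]
wrist_force: [-2.9, 0.8, 11.4]
eef_pos: [522.5, -164.8, 325.2]
wrist_force: [-3.7, 0.3, 11.7]
t: 17.68
eef_pos: [603.5, -167.4, 445.9]
tool_rot: [0.054, 3.139, -0.0]
wrist_force: [0.4, -0.5, 0.2]
width: 0.2
grasp_force: 0.0
t: 17.92
eef_pos: [601.7, -167.7, 444.8]
tool_rot: [-0.055, -3.14, 0.0]
wrist_force: [-1.0, -1.4, -0.3]
width: 0.5
grasp_force: 0.0
```

View pics/m3.png

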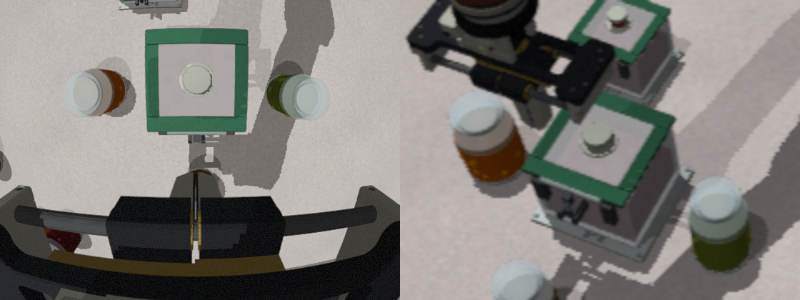

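The lid is shut, the knob (197,79 in the wrist half) sits lower with its red stem hidden, the jars haven't moved, and the hand is clear.

```bash
python3 -c "
from station import ticket
print(ticket.finish_job())"
```

```text
the job is handed in; nothing more can be done
None
```

The job is handed in at about 18 s: the lid sprang shut with the hand off it, the knob bottomed out and was held at about 12 N for over a second, every force reading on the bin stayed under 13 N, and the jars look unmoved in the last pictures.

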